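Take the slim gauge off its bayonet test box

TASK

Take the tall slim cockpit gauge off its test box: press that box's release button right down (it stays down), twist the gauge a quarter turn anticlockwise as seen from above, and lift it straight out. Then set it down gently, upright, in the middle of the round rubber mat; do not knock it over.

Things in the scene. Friction and masses are not known exactly. Their poses are not given: they have to be found in the camera images.
- gauge: Slim round cockpit gauge, black can, dial on top: 57 mm wide, 66 mm tall, 0.24 to 0.39 kg. Origin: centre of its underside, 50 mm above the bench at the start; z up along its axis. From 18 mm above the origin to the top a plain 57 mm cylinder to grip; below, a 46 mm metal foot with two lugs (62 mm over both) locked in the socket. Not the wide squat gauge (82 mm) on the other box.
- test_box: Fixed pale green box, 200 x 130 mm, 50 mm high; origin under its centre. Socket axis at x = +40 mm: a metal collar 80 mm wide, 15 mm high; gauge play 2 mm sideways. With the button down, the gauge turns freely anticlockwise from above (+yaw); at 67 to 92 degrees (stop at 92; aim at 80) its lugs are clear and it lifts out, free after 16 mm. A like box beside it is not wanted.
- release_top (a point): Centre of the top of the release button on the slim gauge's box: plain metal, 22 mm diameter, 14 mm high above the box's face when up (64 mm above the bench), 85 mm from the gauge's axis, at the box's end nearer the robot. z up; x points to the gauge's axis. The other box has a like button, which does nothing here.
- release (a joint): How far that button is pressed, in m: 0 up, 0.008 fully down. It moves straight down against about 3 N and stays where it is left; the gauge is unlocked beyond 0.006.
- mat: Round black rubber mat, fixed on the bench, 120 mm in diameter, 8 mm thick. Origin: centre of its underside, at bench height.

How it is judged (in metres and radians):
On the way, in this order (a step that is already met when the one before it is completed fails the run):
1. the release button is pressed down while the gauge still sits locked (value of joint release above 0.006 m and angle between the x axis of gauge and the x axis of release_top, either way round below 0.3 rad and height (world z) of gauge below 0.06 m), for 0.1 s.
2. the gauge is twisted about a quarter turn while still down in its socket (angle between the x axis of gauge and the x axis of release_top, either way round above 1 rad and height (world z) of gauge below 0.06 m), for 0.1 s.
3. the gauge is lifted clear of the socket (height (world z) of gauge above 0.07 m), for 0.1 s.
At the end, for the whole second after the job is handed in: The gauge stands upright (within about 6 degrees) and at rest on the rubber mat, its axis within 25 mm of the mat's centre, and the release button is still down (horizontal distance between gauge and mat below 0.025 m and z of gauge in the frame of mat below 0.012 m and angle between gauge's own z axis and vertical below 0.1 rad and linear speed of gauge below 0.02 m/s and value of joint release above 0.006 m); the robot touches nothing.
It fails at once if the gauge is knocked or tipped over (more than 35 degrees) (angle between gauge's own z axis and vertical above 0.6 rad).
It fails at once if the gauge is dropped onto the mat: let go with its underside more than about 15 mm above it (contact force between the fingers and gauge below 0.1 N and z of gauge in the frame of mat above 0.024 m and horizontal distance between gauge and mat below 0.07 m).
It fails at once if the gauge is slammed onto the mat (more than 80 N) (contact force between gauge and mat above 80 N).
It also fails if it takes over 56 s, if anything falls off the work surface, if the arm or the gripper's body presses on something with over 40 N, if the wrist force passes 120 N, or if a joint passes its speed limit or range.

ROBOT

A 6-joint arm with a two-finger parallel gripper is mounted at the origin on the work surface. World frame = base frame: x ahead of the robot, y to its left, z up, the work surface at z = 0. Lengths are in mm, angles in rad, forces in N, time in s.
With the tool pointing down it reaches from about 325 to 775 mm from the base axis. Payload 9.3 kg.
Tool frame: the origin (TCP) lies midway between the tips of the shut fingers; the grasp point (between the pads) lies 19 mm behind it (robot.grip_depth is the distance from the TCP to the grasp point, in mm); z points along the fingers, y is the line along which they close (so a half turn about z gives the same grasp; the last joint's range is limited). The gripper opens to 85 mm and grips with 20 to 120 N. Pads are 22 mm wide; open, the fingers measure 114 mm over their backs; the gripper's body (76 mm by 85 mm) begins 54 mm behind the grasp point. The pads swing forward as they close: fully open they stand 13 mm farther back than shut.
Start: joints at [1.093, 0.259, 0.021, 1.334, 0, 1.418], TCP at [175.517, 521.239, 231.279] pointing down, gripper open.
Joint ranges: [-3.04, 3.04], [-0.91, 1.82], [-1.04, 1.36], [-1.92, 1.95], [-1.52, 1.45], [-3.14, 3.14]. Speed limits (rad/s): [2.22, 2.22, 2.79, 3.14, 3.14, 3.14].

INTERFACE

Orientations are given as a unit quaternion [x, y, z, w].
In Python, from cell import robot gives the robot as it stands.
- The arm moves only by the tool arm_command, never from a script. Its argument "motion" is a list of rows, each an object of numbers: "tx", "ty", "tz": the shift along the world's x, y, z as a fraction of full scale; "rx", "ry", "rz": the turn, a rotation vector about the world's x, y, z as a fraction of full scale; "hand": the closure, from -1 (fully open) to 1 (shut), so that 0 is half open. A call has 1 to 12 rows; each row shifts and turns the commanded pose from where the row before left it; what a row does not reach is not made up. Full scale, the value 1, is 25 cm for a shift and 30 degrees for a turn. A row lasts 1/12 s, in which the tool goes at most 41.7 mm and 7.16 degrees, less where a joint would pass 70% of its speed; a pose out of reach is approached as far as the arm can. A call with a number of a shift or a turn outside -1 to 1 is refused whole. A call with a gripper value outside its range is refused whole. The fingers move at their own pace and stop on an object; the grip force is fixed at half the most. Time passes only in rows, so rows that do not move let the fingers close. It gives the time, the measured TCP pose, the force, the opening and the grip force at its end, in the units of the state.
- robot.get_obs(): the state, without advancing time (a new reading comes with each control period).
- robot.grab_frame(name): name is "scene" or "side" or "wrist"; returns the picture (480x640x3 uint8, red, green, blue); there is no depth.
- robot.camera_params(name): a dict with "vfov" (degrees; the focal length in pixels is half the picture's height over the tangent of half this angle, whatever the lens; pixels are square), "cx", "cy" (the principal point, pixels), "rvec" (rotation vector, rad) and "tvec" (3), from world to camera coordinates, as OpenCV has them. Camera axes: x right, y down, z forward; pixel columns grow to the right and rows downward; lengths in mm; the calibration is good to about 2 mm. A picture is of the moment at which its call begins: read the wrist's pose just before it. camera_params takes no time and is no camera call; for the wrist camera it gives the pose at the moment of the call.
- robot.finish_job(): hands the job in; it is judged then, once.
Trained networks look in the newest picture that a camera, given by its name, has taken for a name from the list of things; names that differ only in an ending like _2 or _b are one class to them, and where a whole thing is asked for, a point or a joint stands for the part that bears it (a point fixed in the world has none). Each returns a list of dicts, best first, with "score" (0 to 1); they miss things now and then, are a little off and sometimes report something else, mostly with a low value. They report only what shows in the picture. A call takes as long as a camera call.
- robot.outline_of(camera, target): "region" (480x640 bool, what is visible of it) and "bbox" ([left, top, right, bottom] in pixels, round what is visible of it).
- robot.spot_point(camera, target): "location" ([row, column] in pixels: a listed point, or the origin of a listed thing).
The state is a dict: "t": time; "qpos": joint angles; "qvel": joint speeds; "joint_torque": joint torques, N m; "eef_pos": TCP position; "tool_rot": TCP orientation; "force": force on the tool from outside, world axes, zero at the start; "torque": the same for the moment, N m; "gripper_width": finger opening in mm; "grasp_force": force on a finger pad.
Only numpy, scipy, OpenCV 4.12 (cv2) and the standard library are available. Lean on these libraries where they do the work, as an engineer would, in place of code of your own. Each camera call takes 0.05 s, during which the arm holds its last target. There are 200 camera calls.

## Working session

There is one attempt and no reset: what is moved stays moved. The work goes in short steps, Python scripts to look and compute and a tool call to move; the robot and the scene stay as the last step left them, time stands still between calls to the robot, and variables do not carry over. Pictures are saved under pics/ and viewed, at most 10 in all, crops included, and the job is handed in when it is done.

Besides the shell and the picture viewer there is one more tool, called after "Call:" as name([rows], argument=value, ...), one row to a line, values as JSON. arm_command: Moves the arm, as the interface text tells. Shift numbers are shares of 25 cm and turn numbers shares of 30 degrees, none past 1 either way. Its arguments: {"type":"object","properties":{"motion":{"type":"array"}},"required":["motion"]}

```bash
mkdir -p pics
cat > h.py <<'E'
import numpy as np, cv2
from cell import robot
def cam(n):
    p=robot.camera_params(n); f=240/np.tan(np.radians(p['vfov'])/2)
    R=cv2.Rodrigues(np.array(p['rvec'],float))[0]; return f,p['cx'],p['cy'],R,np.array(p['tvec'],float).ravel()
def ray(c,row,col):
    f,cx,cy,R,t=c
    return -R.T@t, R.T@np.array([(col-cx)/f,(row-cy)/f,1])
def at_z(c,row,col,z):
    o,d=ray(c,row,col); return (o+d*(z-o[2])/d[2]).round(1)
def proj(c,P):
    f,cx,cy,R,t=c; q=R@np.array(P,float)+t; return (q[1]/q[2]*f+cy, q[0]/q[2]*f+cx)
E
python3 - <<'E'
from h import *
o=robot.get_obs(); print({k:np.round(v,3) for k,v in o.items()})
ims=[]
for n in ("scene","side","wrist"):
    c=cam(n); print(n, robot.camera_params(n)); im=robot.grab_frame(n); cv2.imwrite(f"pics/{n}0.png",im[:,:,::-1])
    for tg,z in (("gauge",50),("release_top",64),("mat",0),("test_box",0)):
        for s in robot.spot_point(n,tg)[:2]: print(n,tg,round(s['score'],2),np.round(s['location']),at_z(c,*s['location'],z))
E
```

```text
{'t': np.float64(0.0), 'qpos': array([ 1.093,  0.259,  0.021,  1.334, -0.   ,  1.418]), 'qvel': array([-0.   ,  0.   ,  0.002,  0.001,  0.   , -0.001]), 'joint_torque': array([-2.0000e-03, -5.5564e+01,  3.4453e+01,  1.4000e-02, -0.0000e+00,
       -0.0000e+00]), 'eef_pos': array([175.391, 520.982, 230.702]), 'tool_rot': array([ 0.162,  0.987, -0.001, -0.   ]), 'force': array([-0.324, -0.358, -0.167]), 'torque': array([-0.024, -0.004,  0.025]), 'grasp_force': np.float64(0.0), 'gripper_width': np.float64(85.645)}
scene {'vfov': 42.82777294593405, 'cx': 317.51924783362944, 'cy': 236.09623546011147, 'rvec': array([ 1.9096879 ,  1.25887438, -0.64419116]), 'tvec': array([-183.68448726, -211.68933284, 1405.63521797])}
scene gauge 0.62 [236. 465.] [562.3 231.2  50. ]
scene release_top 0.5 [201. 455.] [483.7 261.4  64. ]
scene mat 0.96 [307. 342.] [589.3  -8.8   0. ]
scene mat 0.55 [242. 457.] [518.2 251.    0. ]
scene test_box 0.95 [244. 455.] [522.2 245.4   0. ]
side {'vfov': 45.080400894671065, 'cx': 313.6128510725514, 'cy': 235.03881113944507, 'rvec': array([ 2.06359914, -0.33082022,  0.20416319]), 'tvec': array([-484.00173666,  126.63859827,  992.17574747])}
side gauge 0.61 [186. 301.] [559.3 238.   50. ]
side gauge 0.42 [256. 350.] [552.8 -82.2  50. ]
side release_top 0.63 [177. 267.] [490.8 282.5  64. ]
side mat 0.98 [255. 355.] [595.5  -4.7   0. ]
side test_box 0.63 [207. 282.] [515.7 243.8   0. ]
side test_box 0.48 [180. 265.] [515.2 403.7   0. ]
wrist {'vfov': 63.794776494287454, 'cx': 314.23980348642215, 'cy': 239.638993988166, 'rvec': array([-2.33766813, -1.67955648, -0.26144676]), 'tvec': array([-551.44328653,  -40.3320483 ,  380.68663553])}
```

View pics/scene0.png

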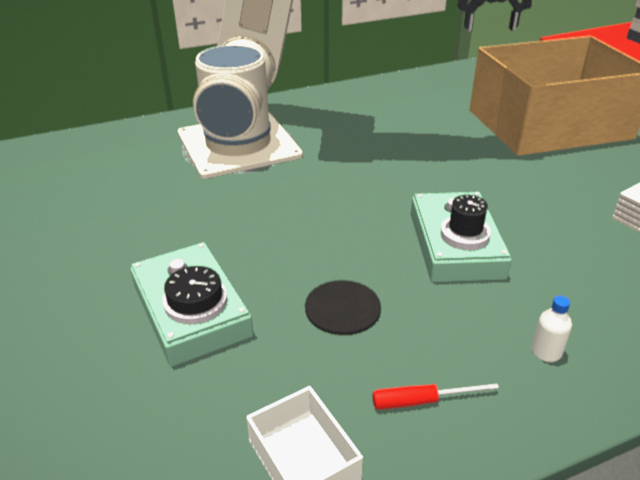

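View pics/side0.png

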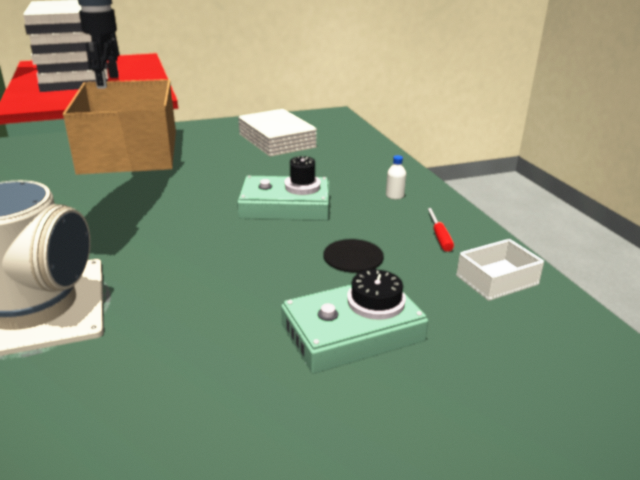

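The scene view shows the slim gauge at about (468,215), with its button at (450,207) on the right-hand box and the mat at (343,307). In the side view the button is at (265,184) and the gauge at (302,170). I'll move above that box with the fingers shut.

Call:
arm_command([
  {"tx": 0.1, "ty": -0.09, "tz": 0.01, "hand": 1},
  {"tx": 0.1, "ty": -0.09, "tz": 0.01, "hand": 1},
  {"tx": 0.1, "ty": -0.09, "tz": 0.01, "hand": 1},
  {"tx": 0.1, "ty": -0.09, "tz": 0.01, "hand": 1},
  {"tx": 0.1, "ty": -0.09, "tz": 0.01, "hand": 1},
  {"tx": 0.1, "ty": -0.09, "tz": 0.01, "hand": 1},
  {"tx": 0.1, "ty": -0.09, "tz": 0.01, "hand": 1},
  {"tx": 0.1, "ty": -0.09, "tz": 0.01, "hand": 1},
  {"tx": 0.1, "ty": -0.09, "tz": 0.01, "hand": 1},
  {"tx": 0.1, "ty": -0.09, "tz": 0.01, "hand": 1},
  {"tx": 0.1, "ty": -0.09, "tz": 0.01, "hand": 1},
  {"tx": 0, "ty": 0, "tz": 0, "hand": 1},
])

```text
schema error: expected keys tx, ty, tz, rx, ry, rz, hand
```

Run:
```python
from h import *
o=robot.get_obs(); print(o['eef_pos'],o['qpos'],o['tool_rot'])
for n in ("wrist","scene","side"):
    c=cam(n); im=robot.grab_frame(n); cv2.imwrite(f"pics/{n}1.png",im[:,:,::-1])
    print(n,-c[3].T@c[4])
    for tg,z in (("gauge",50),("release_top",64),("mat",0),("test_box",0)):
        for s in robot.spot_point(n,tg)[:2]: print(n,tg,round(s['score'],2),np.round(s['location']),at_z(c,*s['location'],z))
```

```text
[175.50465881 521.24334172 231.29063089] [1.09340615e+00 2.58575446e-01 2.14963436e-02 1.33369326e+00
 3.10576351e-05 1.41821829e+00] [ 1.61693082e-01  9.86841095e-01  1.62027564e-05 -1.10529735e-05]
wrist [102.57253843 547.51286187 374.67278787]
scene [1230.04980117 -316.43123739  664.23752465]
scene gauge 0.57 [236. 461.] [560.8 224.8  50. ]
scene release_top 0.53 [202. 457.] [487.2 262.9  64. ]
scene mat 0.73 [310. 343.] [596.4 -10.7   0. ]
scene test_box 0.61 [246. 458.] [528.2 247.4   0. ]
side [ 200.33264488 -913.01936007  600.80796356]
side gauge 0.81 [186. 300.] [558.3 240.1  50. ]
side release_top 0.63 [181. 264.] [477.4 259.6  64. ]
side mat 0.64 [254. 351.] [588.9   1.5   0. ]
side test_box 0.78 [209. 284.] [516.2 234.    0. ]
```

View pics/wrist1.png

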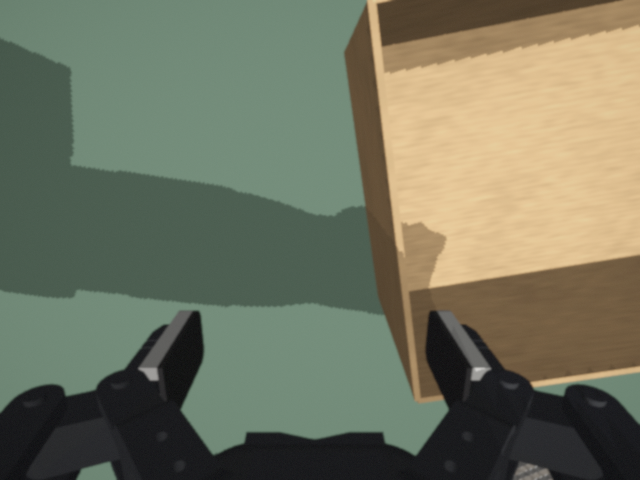

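The wrist view shows only the cardboard box and the fingers along the bottom edge. The move was refused, because every row needs all its keys, so I'll resend it.

Call:
arm_command([
  {"tx": 0.11, "ty": -0.09, "tz": 0.01, "rx": 0, "ry": 0, "rz": 0, "hand": 1},
  {"tx": 0.11, "ty": -0.09, "tz": 0.01, "rx": 0, "ry": 0, "rz": 0, "hand": 1},
  {"tx": 0.11, "ty": -0.09, "tz": 0.01, "rx": 0, "ry": 0, "rz": 0, "hand": 1},
  {"tx": 0.11, "ty": -0.09, "tz": 0.01, "rx": 0, "ry": 0, "rz": 0, "hand": 1},
  {"tx": 0.11, "ty": -0.09, "tz": 0.01, "rx": 0, "ry": 0, "rz": 0, "hand": 1},
  {"tx": 0.11, "ty": -0.09, "tz": 0.01, "rx": 0, "ry": 0, "rz": 0, "hand": 1},
  {"tx": 0.11, "ty": -0.09, "tz": 0.01, "rx": 0, "ry": 0, "rz": 0, "hand": 1},
  {"tx": 0.11, "ty": -0.09, "tz": 0.01, "rx": 0, "ry": 0, "rz": 0, "hand": 1},
  {"tx": 0.11, "ty": -0.09, "tz": 0.01, "rx": 0, "ry": 0, "rz": 0, "hand": 1},
  {"tx": 0.11, "ty": -0.09, "tz": 0.01, "rx": 0, "ry": 0, "rz": 0, "hand": 1},
  {"tx": 0.11, "ty": -0.09, "tz": 0.01, "rx": 0, "ry": 0, "rz": 0, "hand": 1},
  {"tx": 0, "ty": 0, "tz": 0, "rx": 0, "ry": 0, "rz": 0, "hand": 1},
])

```text
t: 2.5
eef_pos: [482.3, 270.3, 258.5]
tool_rot: [0.164, 0.986, -0.0, 0.001]
force: [-0.7, 0.0, -0.2]
gripper_width: -0.1
grasp_force: 0.0
```

Run:
```python
from h import *
o=robot.get_obs(); print(o['eef_pos'],o['qpos'],o['tool_rot'])
n="wrist";c=cam(n); im=robot.grab_frame(n); cv2.imwrite(f"pics/{n}2.png",im[:,:,::-1])
print(n,-c[3].T@c[4])
for tg,z in (("gauge",50),("release_top",64),("mat",0),("test_box",0)):
        for s in robot.spot_point(n,tg)[:2]: print(n,tg,round(s['score'],2),np.round(s['location']),at_z(c,*s['location'],z))
```

```text
[482.3055781  270.27849643 258.50298736] [ 3.59736951e-01  2.57048213e-01  8.81091901e-02  1.40097408e+00
 -1.38195310e-03  6.88945640e-01] [ 1.63862282e-01  9.86482884e-01 -3.77056044e-04  7.28216435e-04]
wrist [409.25731823 297.02281497 401.74660545]
wrist gauge 0.68 [288. 303.] [560.5 232.9  50. ]
wrist gauge 0.43 [354. 121.] [570.6  25.1  50. ]
wrist release_top 0.7 [204. 297.] [475.3 257.9  64. ]
wrist mat 0.76 [350. 125.] [589.7  -6.4   0. ]
```

View pics/wrist2.png

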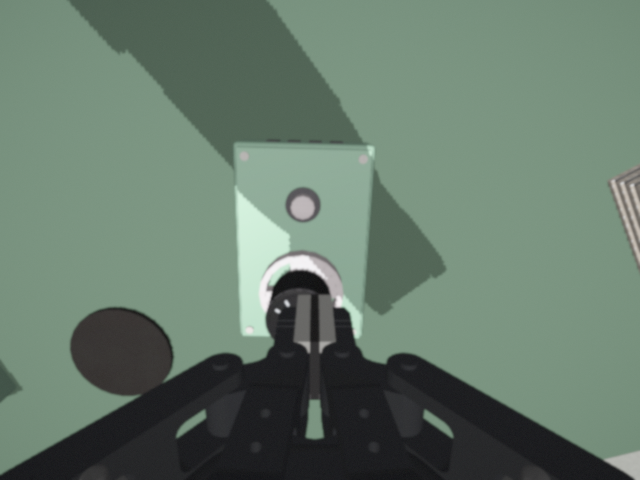

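In the wrist view the button is at about (302,207), the collar's left and right edges are at x=260 and 343, the box screws are at (243,156) and (363,159), and the mat is around (121,351).

```bash
cat > m.py <<'E'
from h import *
im=cv2.imread("pics/wrist2.png"); c=cam("wrist")
P=lambda x,y,z: at_z(c,y,x,z)
print("button",P(302,207,64)); s=[P(243,156,50),P(363,159,50),P(250,331,50)]; print("screws",s, np.degrees(np.arctan2(*(s[2]-s[0])[1::-1])))
g=cv2.cvtColor(im,cv2.COLOR_BGR2GRAY)
r=im[290:410,60:185].max(2); m=(r<75).astype(np.uint8)
k=cv2.connectedComponentsWithStats(m); i=1+np.argmax(k[2][1:,4]); x,y=k[3][i]; print("mat",k[2][i],P(x+60,y+290,8))
b=im[185:228,280:325].astype(int); 
sat=b.max(2)-b.min(2); mm=((sat<22)&(b.min(2)>110)).astype(np.uint8); k=cv2.connectedComponentsWithStats(mm); i=1+np.argmax(k[2][1:,4]); print("btn",k[2][i],P(k[3][i][0]+280,k[3][i][1]+185,64))
# side/scene triangulation from networks' gauge outline
for n in("scene","side"):
    c=cam(n); robot.grab_frame(n)
    o=robot.outline_of(n,"gauge"); o=max(o,key=lambda q:q['bbox'][1]*-1) if o else None
    for q in robot.outline_of(n,"gauge")[:2]:
        print(n,q['score'],q['bbox']); l,t,rr,bb=q['bbox']
    for q in robot.outline_of(n,"mat")[:1]:
        ys,xs=np.nonzero(q['region']); print(n,"mat",q['score'],at_z(c,ys.mean(),xs.mean(),8))
E
python3 m.py; python3 -c "
import cv2
a=cv2.imread('pics/wrist2.png')[130:350,200:420];cv2.imwrite('pics/crop.png',cv2.resize(a,None,fx=2.7,fy=2.7,interpolation=2))"
```

```text
button [474.1 265.4  64. ]
screws [array([416. , 229.1,  50. ]), array([452.8, 330.3,  50. ]), array([584.1, 169.7,  50. ])] -19.461426487496382
mat [  11   18  114  102 8259] [593.9   2.9   8. ]
btn [ 10  10  25  25 502] [474.2 265.5  64. ]
scene 0.8 [449.7, 194.9, 488.8, 237.8]
scene mat 0.63 [599.  -12.1   8. ]
side 0.82 [288.4, 154.5, 313.5, 186.8]
side mat 0.93 [585.3 -18.1   8. ]
```

View pics/crop.png

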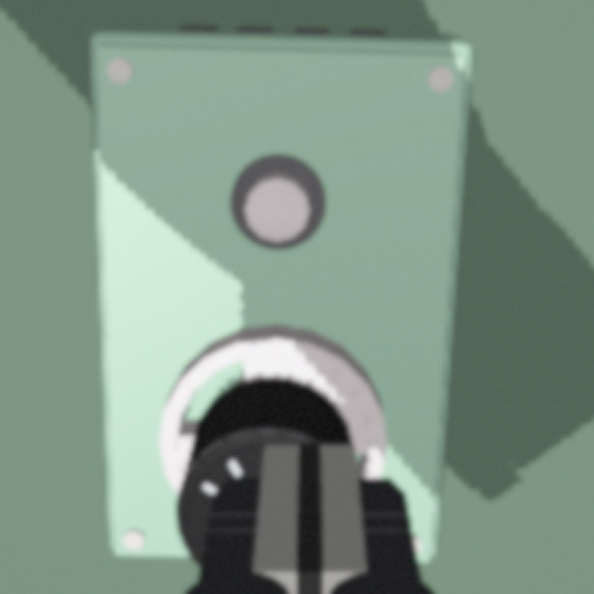

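The crop shows the button top at about (277,210) and the collar's arc from 160 to 385, and both are consistent with the estimates. The mat estimates disagree between cameras, so I'll segment it myself and check the lenses.

```bash
cat > m2.py <<'E'
from h import *
print("wrist fwd",cam("wrist")[3][2], {k:v for k,v in robot.camera_params("wrist").items() if k not in("rvec","tvec")})
def blob(n,f,x0,y0,x1,y1,fn,z):
    im=cv2.imread(f)[y0:y1,x0:x1].astype(int); k=cv2.connectedComponentsWithStats(fn(im).astype(np.uint8)); i=1+np.argmax(k[2][1:,4]); c=cam(n)
    x,y=k[3][i]+[x0,y0]; print(n,k[2][i]+[x0,y0,0,0,0],(x,y),at_z(c,y,x,z)); m=(k[1]==i).astype(np.uint8)
    e=cv2.findContours(m,0,2)[0][0][:,0]+[x0,y0]; p=np.array([at_z(c,b,a,z)[:2] for a,b in e]); print("  extent",np.ptp(p,0),"ctr",(p.max(0)+p.min(0))/2, cv2.minEnclosingCircle(p.astype(np.float32)))
dark=lambda im: im.max(2)<50
blob("scene","pics/scene0.png",295,270,390,340,dark,8)
blob("side","pics/side0.png",315,232,392,275,dark,8)
blob("wrist","pics/wrist2.png",60,290,185,410,lambda i:i.max(2)<75,8)
br=lambda im:(im.max(2)-im.min(2)<25)&(im.min(2)>100)
blob("scene","pics/scene0.png",440,196,455,216,br,64)
blob("side","pics/side0.png",255,176,275,192,br,64)
E
python3 m2.py
```

```text
wrist fwd [ 0.28872685 -0.09732259 -0.95245216] {'vfov': 63.794776494287454, 'cx': 314.23980348642215, 'cy': 239.638993988166}
scene [311 318  67  16 117] (np.float64(345.1623931623932), np.float64(328.7264957264957)) [642.3 -27.9   8. ]
  extent [48.5 94.9] ctr [631.15 -21.15] ((623.9500122070312, -21.149999618530273), 50.42037582397461)
side [ 324  240   59   35 1535] (np.float64(353.6228013029316), np.float64(256.3179153094463)) [586.3 -20.3   8. ]
  extent [116.6 135.6] ctr [587.1 -23.5] ((588.3487548828125, -23.879182815551758), 68.54293823242188)
wrist [  71  308  114  102 8259] (np.float64(128.10957743068167), np.float64(358.43903620293014)) [594.5   2.5   8. ]
  extent [157.  120.6] ctr [604.5  -0.8] ((606.0147705078125, 8.766868591308594), 81.3321533203125)
scene [445 198   9  14  73] (np.float64(449.013698630137), np.float64(204.0958904109589)) [486.6 246.4  64. ]
  extent [34.6 29.2] ctr [487.8 247.6] ((488.5, 248.35000610351562), 21.619138717651367)
side [259 179  13  11 103] (np.float64(264.6116504854369), np.float64(183.81553398058253)) [476.  245.6  64. ]
  extent [30.8 54. ] ctr [475.3 246.2] ((475.37469482421875, 245.70420837402344), 27.538211822509766)
```

```bash
cat > m3.py <<'E'
from h import *
from scipy.optimize import least_squares
th=np.linspace(0,2*np.pi,90)
def fit(n,box,r,z,x0):
    c=cam(n)
    def f(p):
        q=np.array([proj(c,[p[0]+r*np.cos(a),p[1]+r*np.sin(a),z]) for a in th])
        v=np.array([q[:,1].min(),q[:,0].min(),q[:,1].max(),q[:,0].max()]); return v-box
    s=least_squares(f,x0); print(n,s.x.round(1),"res",s.fun.round(1))
def seg(f,x0,y0,x1,y1,fn):
    im=cv2.imread(f)[y0:y1,x0:x1].astype(int); k=cv2.connectedComponentsWithStats(fn(im).astype(np.uint8)); i=1+np.argmax(k[2][1:,4]); s=k[2][i]; b=np.array([s[0]+x0,s[1]+y0,s[0]+s[2]+x0,s[1]+s[3]+y0])-.5; return b
d=lambda t:(lambda im: im[:,:,1]<t)
for n,a in {"scene":("pics/scene0.png",290,268,395,345,d(48)),"side":("pics/side0.png",312,230,392,269,d(45)),"wrist":("pics/wrist2.png",55,295,190,405,d(62))}.items():
    im=cv2.imread(a[0]); b=seg(*a); print(n,b); fit(n,b,60,8,[594,0])
r=lambda im:(im[:,:,2]>im[:,:,1]-8)&(im[:,:,1]>90)
im=cv2.imread("pics/scene0.png"); print(im[300,[295,300,310,343]].tolist()); im=cv2.imread("pics/side0.png"); print(im[255,[318,350]].tolist(), im[[280,290],350].tolist()); im=cv2.imread("pics/wrist2.png"); print(im[350,[60,65,80,120,180]].tolist())
fit("wrist",np.array([290,195,315,220])-.5,11,64,[475,262])
E
python3 m3.py; python3 -c "
import cv2,numpy as np
a=cv2.imread('pics/scene0.png')[180:280,400:520];b=cv2.imread('pics/side0.png')[140:225,230:340]
f=lambda q:cv2.resize(q,(390,325),interpolation=2)
cv2.imwrite('pics/crop2.png',np.hstack([f(a),f(b)]))"
```

```text
scene [308.5 315.5 378.5 333.5]
scene [626.  -23.2] res [ -4.6 -21.3   4.6  16.7]
side [324.5 239.5 382.5 268.5]
side [590.5  -8.7] res [-1.3 -1.4  1.3  1. ]
wrist [ 71.5 307.5 189.5 404.5]
wrist [593.7   6.4] res [ 8.   4.3 -8.  -5.8]
[[130, 156, 123], [129, 157, 123], [56, 59, 61], [54, 57, 62]]
[[109, 137, 103], [36, 37, 41]] [[105, 131, 99], [215, 220, 226]]
[[127, 146, 121], [127, 147, 121], [53, 55, 57], [52, 54, 57], [130, 150, 125]]
wrist [474.8 265.1] res [ 0.2  0.5 -0.2 -0.5]
```

View pics/crop2.png

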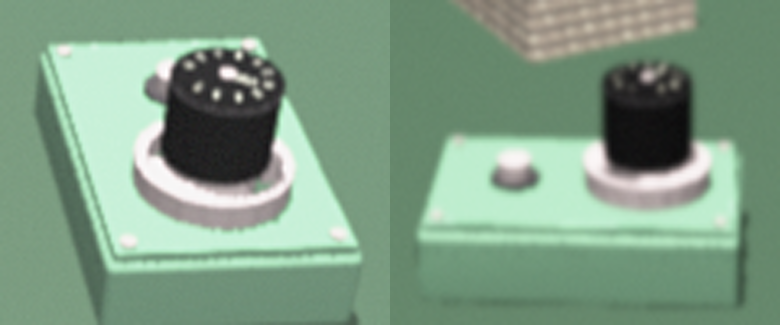

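The crop shows the gauge-top ellipses, the box's four corner screws in both views, and the button at (515,163) on the side half. I'll combine all of these.

```bash
cat > m4.py <<'E'
import io,contextlib
with contextlib.redirect_stdout(io.StringIO()):
    from m3 import *
for n,a in {"scene":("pics/scene0.png",290,268,395,345,d(100)),"side":("pics/side0.png",312,230,392,269,d(85)),"wrist":("pics/wrist2.png",60,295,178,405,d(95))}.items():
    b=seg(*a); print("mat",n,b); fit(n,b,60,8,[594,0])
print("gauge top");fit("scene",np.array([451.7,194.5,487.4,212.3]),28.5,116,[560,235]); fit("side",np.array([289.8,156.2,315.2,167.5]),28.5,116,[560,235])
S=lambda x,y:(y/3.25+180,x/3.25+400); D=lambda x,y:(y/3.82+140,(x-390)/3.545+230)
ps={"scene":[S(65,50),S(250,44),S(128,242),S(338,233)],"side":[D(437,215),D(457,141),D(720,220),D(722,147)],"wrist":[(156,243),(159,363),(331,250)]}
for n,v in ps.items():
    w=np.array([at_z(cam(n),*q,50) for q in v]); print(n,w[:,:2].tolist(),w.mean(0), "yaw",np.degrees(np.arctan2(*(w[2]-w[0])[1::-1])))
# joint fit of box pose: x,y,yaw + screw half spacings, + button at -45, wrist
def f(p):
    r=[];cs,sn=np.cos(p[2]),np.sin(p[2])
    W=lambda u,v,z:[p[0]+cs*u-sn*v,p[1]+sn*u+cs*v,z]
    for n,v in ps.items():
        c=cam(n)
        for q,(i,j) in zip(v,{"scene":[(-1,-1),(-1,1),(1,-1),(1,1)]}.get(n,[(-1,-1),(-1,1),(1,-1),(1,1)])): r+=list(np.subtract(proj(c,W(i*p[3],j*p[4],50)),q))
    r+=list(np.subtract(proj(cam("wrist"),W(-45,0,64)),(207,302))); r+=list(np.subtract(proj(cam("side"),W(-45,0,64)),D(515,155)))
    r+=list(np.subtract(proj(cam("scene"),W(40,0,116)),(203.2,469.5))); r+=list(np.subtract(proj(cam("side"),W(40,0,116)),(161.8,302.5)))
    return r
s=least_squares(f,[520,250,-.35,90,55],loss="soft_l1"); p=s.x; print(p, np.array(f(p)).reshape(-1,2).round(1).tolist())
for u in(-45,40): print(p[0]+u*np.cos(p[2]),p[1]+u*np.sin(p[2]))
E
python3 m4.py
```

```text
mat scene [304.5 279.5 380.5 334.5]
scene [595.2 -10.6] res [-0.5  1.2  0.5 -1. ]
mat side [322.5 238.5 383.5 268.5]
side [590.1  -7.3] res [ 0.2 -0.7 -0.2  0.6]
mat wrist [ 69.5 306.5 177.5 404.5]
wrist [590.6  -1.2] res [ 2.9  5.  -3.  -6.1]
gauge top
scene [561.9 229.4] res [-0.1 -0.9  0.1  0.8]
side [557.9 222.4] res [-0.2  0.8  0.2 -0.7]
scene [[423.0, 226.5], [459.8, 326.3], [588.6, 164.5], [624.2, 264.4]] [523.9   245.425  50.   ] yaw -20.525705916349157
side [[422.1, 225.5], [457.6, 325.2], [587.4, 166.3], [622.9, 263.6]] [522.5  245.15  50.  ] yaw -19.70431070994726
wrist [[416.5, 228.8], [453.4, 330.1], [584.7, 169.4]] [484.86666667 242.76666667  50.        ] yaw -19.450725003967264
[ 5.20132603e+02  2.47973335e+02 -3.56196572e-01  9.00854440e+01
  5.33544517e+01] [[-1.9, -0.3], [-1.8, -0.3], [-1.2, 0.2], [-0.7, 0.7], [-0.4, -2.6], [-0.5, -1.8], [0.0, -0.7], [-0.5, -0.3], [0.4, 0.8], [1.3, -0.4], [1.8, -2.1], [3.9, -0.3], [-0.0, -1.8], [-2.0, 0.8], [-1.9, -1.7]]
477.9572573911385 263.66537894413744
557.6217989520047 234.0248523311196
```

Call:
arm_command([
  {"tx": -0.01, "ty": -0.04, "tz": -0.12, "rx": 0, "ry": 0, "rz": 0, "hand": 1},
  {"tx": 0, "ty": 0, "tz": -0.12, "rx": 0, "ry": 0, "rz": 0, "hand": 1},
  {"tx": 0, "ty": 0, "tz": -0.12, "rx": 0, "ry": 0, "rz": 0, "hand": 1},
  {"tx": 0, "ty": 0, "tz": -0.12, "rx": 0, "ry": 0, "rz": 0, "hand": 1},
  {"tx": 0, "ty": 0, "tz": -0.12, "rx": 0, "ry": 0, "rz": 0, "hand": 1},
  {"tx": 0, "ty": 0, "tz": 0, "rx": 0, "ry": 0, "rz": 0, "hand": 1},
  {"tx": 0, "ty": 0, "tz": 0, "rx": 0, "ry": 0, "rz": 0, "hand": 1},
])

```text
t: 3.73
eef_pos: [474.8, 263.5, 108.3]
tool_rot: [0.162, 0.987, -0.001, -0.001]
force: [0.3, 0.3, 0.6]
gripper_width: -0.0
grasp_force: 0.0
```

Run:
```python
from h import *
o=robot.get_obs(); e=o['eef_pos']; print(e,o['tool_rot'])
out=[]
for n in ("wrist","scene","side"):
    c=cam(n); im=robot.grab_frame(n); cv2.imwrite(f"pics/{n}3.png",im[:,:,::-1])
    r,q=proj(c,e); print(n,"tcp px (x,y)",q,r, "btn pred",proj(c,[480.5,261,64])[::-1])
    x0,y0=int(q)-50,int(r)-50; x0=max(x0,0);y0=min(max(y0,0),380)
    out.append(cv2.resize(im[y0:y0+100,x0:x0+100,::-1],(266,266),interpolation=2)); print("crop org",x0,y0)
cv2.imwrite("pics/c3.png",np.hstack(out))
```

```text
[474.83021684 263.53303175 108.32539188] [ 1.61682752e-01  9.86841815e-01 -6.77311802e-04 -1.20890783e-03]
wrist tcp px (x,y) 310.4552611042924 312.2710822473597 btn pred (np.float64(310.33438500958937), np.float64(282.39548471399496))
crop org 260 262
scene tcp px (x,y) 456.69923462388493 177.35414434206055 btn pred (np.float64(454.1072669469147), np.float64(200.5465839029883))
crop org 406 127
side tcp px (x,y) 261.4410849198234 162.51986173466446 btn pred (np.float64(264.8612911212629), np.float64(180.88641615696457))
crop org 211 112
```

View pics/c3.png

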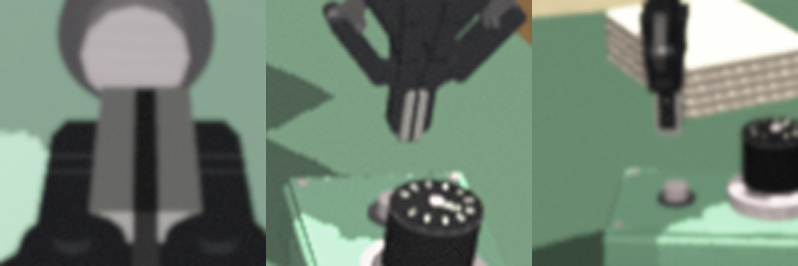

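The side crop confirms the tip and the button at about (480.5, 261), and the wrist prediction agrees too. Now I'll press it.

Call:
arm_command([
  {"tx": 0.024, "ty": -0.01, "tz": -0.08, "rx": 0, "ry": 0, "rz": 0, "hand": 1},
  {"tx": 0, "ty": 0, "tz": -0.06, "rx": 0, "ry": 0, "rz": 0, "hand": 1},
  {"tx": 0, "ty": 0, "tz": -0.02, "rx": 0, "ry": 0, "rz": 0, "hand": 1},
  {"tx": 0, "ty": 0, "tz": -0.02, "rx": 0, "ry": 0, "rz": 0, "hand": 1},
  {"tx": 0, "ty": 0, "tz": -0.02, "rx": 0, "ry": 0, "rz": 0, "hand": 1},
  {"tx": 0, "ty": 0, "tz": 0, "rx": 0, "ry": 0, "rz": 0, "hand": 1},
  {"tx": 0, "ty": 0, "tz": 0, "rx": 0, "ry": 0, "rz": 0, "hand": 1},
])

```text
t: 4.47
eef_pos: [481.8, 261.4, 59.4]
tool_rot: [0.162, 0.987, 0.0, 0.0]
force: [-0.4, 0.1, 0.6]
gripper_width: -0.3
grasp_force: 0.0
```

Call:
arm_command([
  {"tx": 0, "ty": 0, "tz": -0.006, "rx": 0, "ry": 0, "rz": 0, "hand": 1},
  {"tx": 0, "ty": 0, "tz": -0.006, "rx": 0, "ry": 0, "rz": 0, "hand": 1},
  {"tx": 0, "ty": 0, "tz": -0.006, "rx": 0, "ry": 0, "rz": 0, "hand": 1},
  {"tx": 0, "ty": 0, "tz": 0, "rx": 0, "ry": 0, "rz": 0, "hand": 1},
])

```text
t: 4.8
eef_pos: [482.0, 261.5, 55.9]
tool_rot: [0.162, 0.987, 0.001, 0.001]
force: [-4.4, -1.4, 15.7]
gripper_width: -0.1
grasp_force: 8.0
```

Call:
arm_command([
  {"tx": 0, "ty": 0, "tz": 0.1, "rx": 0, "ry": 0, "rz": 0, "hand": 1},
  {"tx": 0, "ty": 0, "tz": 0.15, "rx": 0, "ry": 0, "rz": 0, "hand": 0},
  {"tx": 0, "ty": 0, "tz": 0.15, "rx": 0, "ry": 0, "rz": 0, "hand": -1},
  {"tx": 0.1, "ty": -0.04, "tz": 0, "rx": 0, "ry": 0, "rz": 0, "hand": -1},
  {"tx": 0.1, "ty": -0.04, "tz": 0, "rx": 0, "ry": 0, "rz": 0, "hand": -1},
  {"tx": 0.1, "ty": -0.04, "tz": 0, "rx": 0, "ry": 0, "rz": 0, "hand": -1},
  {"tx": 0.016, "ty": 0, "tz": 0, "rx": 0, "ry": 0, "rz": 0, "hand": -1},
  {"tx": 0, "ty": 0, "tz": 0, "rx": 0, "ry": 0, "rz": 0, "hand": -1},
  {"tx": 0, "ty": 0, "tz": 0, "rx": 0, "ry": 0, "rz": 0, "hand": -1},
  {"tx": 0, "ty": 0, "tz": 0, "rx": 0, "ry": 0, "rz": 0, "hand": -1},
])

```text
t: 5.63
eef_pos: [559.5, 231.6, 154.1]
tool_rot: [0.161, 0.987, -0.0, -0.0]
force: [-0.3, 0.8, 0.3]
gripper_width: 85.7
grasp_force: 0.0
```

Run:
```python
from h import *
o=robot.get_obs(); e=o['eef_pos']; print(e,o['tool_rot'],o['qpos'],o['gripper_width'])
G=[560.8,231.5]; out=[]
for n in ("wrist","side"):
    c=cam(n); im=robot.grab_frame(n).copy(); cv2.imwrite(f"pics/{n}4.png",im[:,:,::-1]); im=im[:,:,::-1].copy()
    th=np.linspace(0,2*np.pi,40); p=np.array([proj(c,[G[0]+28.5*np.cos(a),G[1]+28.5*np.sin(a),116])[::-1] for a in th])
    cv2.polylines(im,[np.int32(p*16)],True,(0,0,255),1,cv2.LINE_AA,4)
    if n=="side":
        for z,b in((56,(480.5,261)),): r,q=proj(c,[*b,z]); cv2.circle(im,(round(q),round(r)),1,(0,0,255),-1)
        im=im[130:230,230:350]
    else: im=im[180:480,140:500]
    out.append(cv2.resize(im,(398,332),interpolation=2))
cv2.imwrite("pics/c4.png",np.hstack(out))
```

```text
[559.45690562 231.57549384 154.10508976] [ 1.61446060e-01  9.86881418e-01 -1.05333079e-04 -4.74731340e-04] [2.53850128e-01 3.83571644e-01 7.07394644e-03 1.19525225e+00
 1.90989076e-04 5.78161597e-01] 85.72838621327874
```

View pics/c4.png

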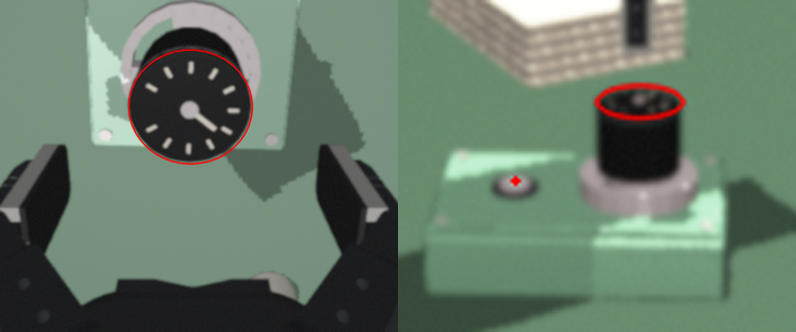

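The overlay matches the gauge in both views and the button is visibly down. I'll descend and grip.

Call:
arm_command([
  {"tx": 0.004, "ty": 0, "tz": -0.12, "rx": 0, "ry": 0, "rz": 0, "hand": -1},
  {"tx": 0, "ty": 0, "tz": -0.12, "rx": 0, "ry": 0, "rz": 0, "hand": -1},
  {"tx": 0, "ty": 0, "tz": -0.088, "rx": 0, "ry": 0, "rz": 0, "hand": -1},
  {"tx": 0, "ty": 0, "tz": 0, "rx": 0, "ry": 0, "rz": 0, "hand": -1},
  {"tx": 0, "ty": 0, "tz": 0, "rx": 0, "ry": 0, "rz": 0, "hand": 1},
  {"tx": 0, "ty": 0, "tz": 0, "rx": 0, "ry": 0, "rz": 0, "hand": 1},
  {"tx": 0, "ty": 0, "tz": 0, "rx": 0, "ry": 0, "rz": 0, "hand": 1},
  {"tx": 0, "ty": 0, "tz": 0, "rx": 0, "ry": 0, "rz": 0, "hand": 1},
  {"tx": 0, "ty": 0, "tz": 0, "rx": 0, "ry": 0, "rz": 0, "hand": 1},
  {"tx": 0, "ty": 0, "tz": 0, "rx": 0, "ry": 0, "rz": 0, "hand": 1},
])

```text
t: 6.57
eef_pos: [562.3, 231.4, 74.5]
tool_rot: [0.162, 0.987, 0.001, 0.001]
force: [-1.8, -1.4, 6.2]
gripper_width: 56.1
grasp_force: 64.0
```

Call:
arm_command([
  {"tx": 0, "ty": 0, "tz": 0.002, "rx": 0, "ry": 0, "rz": 0.2, "hand": 1},
  {"tx": 0, "ty": 0, "tz": 0, "rx": 0, "ry": 0, "rz": 0.2, "hand": 1},
  {"tx": 0, "ty": 0, "tz": 0, "rx": 0, "ry": 0, "rz": 0.2, "hand": 1},
  {"tx": 0, "ty": 0, "tz": 0, "rx": 0, "ry": 0, "rz": 0.2, "hand": 1},
  {"tx": 0, "ty": 0, "tz": 0, "rx": 0, "ry": 0, "rz": 0.2, "hand": 1},
  {"tx": 0, "ty": 0, "tz": 0, "rx": 0, "ry": 0, "rz": 0.2, "hand": 1},
  {"tx": 0, "ty": 0, "tz": 0, "rx": 0, "ry": 0, "rz": 0.2, "hand": 1},
  {"tx": 0, "ty": 0, "tz": 0, "rx": 0, "ry": 0, "rz": 0.2, "hand": 1},
  {"tx": 0, "ty": 0, "tz": 0, "rx": 0, "ry": 0, "rz": 0.2, "hand": 1},
  {"tx": 0, "ty": 0, "tz": 0, "rx": 0, "ry": 0, "rz": 0.2, "hand": 1},
  {"tx": 0, "ty": 0, "tz": 0, "rx": 0, "ry": 0, "rz": 0.2, "hand": 1},
  {"tx": 0, "ty": 0, "tz": 0, "rx": 0, "ry": 0, "rz": 0.2, "hand": 1},
])

```text
t: 7.57
eef_pos: [562.3, 232.3, 74.6]
tool_rot: [-0.452, 0.892, 0.0, 0.002]
force: [-0.3, 4.0, 2.6]
gripper_width: 55.9
grasp_force: 63.8
```

Call:
arm_command([
  {"tx": 0, "ty": 0, "tz": 0, "rx": 0, "ry": 0, "rz": 0.2, "hand": 1},
  {"tx": 0, "ty": 0, "tz": 0, "rx": 0, "ry": 0, "rz": 0.067, "hand": 1},
  {"tx": 0, "ty": 0, "tz": 0, "rx": 0, "ry": 0, "rz": 0, "hand": 1},
  {"tx": 0, "ty": 0, "tz": 0, "rx": 0, "ry": 0, "rz": 0, "hand": 1},
])

```text
t: 7.9
eef_pos: [562.2, 232.1, 74.6]
tool_rot: [-0.51, 0.86, 0.0, 0.002]
force: [-1.1, 3.5, 7.7]
gripper_width: 55.8
grasp_force: 64.2
```

Call:
arm_command([
  {"tx": 0, "ty": 0, "tz": 0.02, "rx": 0, "ry": 0, "rz": 0, "hand": 1},
  {"tx": 0, "ty": 0, "tz": 0.02, "rx": 0, "ry": 0, "rz": 0, "hand": 1},
  {"tx": 0, "ty": 0, "tz": 0.02, "rx": 0, "ry": 0, "rz": 0, "hand": 1},
  {"tx": 0, "ty": 0, "tz": 0.02, "rx": 0, "ry": 0, "rz": 0, "hand": 1},
  {"tx": 0, "ty": 0, "tz": 0, "rx": 0, "ry": 0, "rz": 0, "hand": 1},
])

```text
t: 8.32
eef_pos: [562.1, 231.3, 94.0]
tool_rot: [-0.51, 0.86, -0.0, 0.001]
force: [-0.6, 0.2, -3.6]
gripper_width: 56.0
grasp_force: 64.2
```

Force of −3.6 N is about the gauge's weight, so it's free. I'll lift it higher and carry it over the mat.

Call:
arm_command([
  {"tx": 0, "ty": 0, "tz": 0.06, "rx": 0, "ry": 0, "rz": 0, "hand": 1},
  {"tx": 0, "ty": 0, "tz": 0.08, "rx": 0, "ry": 0, "rz": 0, "hand": 1},
  {"tx": 0, "ty": 0, "tz": 0.06, "rx": 0, "ry": 0, "rz": 0, "hand": 1},
  {"tx": 0.014, "ty": -0.08, "tz": 0, "rx": 0, "ry": 0, "rz": 0, "hand": 1},
  {"tx": 0.018, "ty": -0.14, "tz": 0, "rx": 0, "ry": 0, "rz": 0, "hand": 1},
  {"tx": 0.018, "ty": -0.14, "tz": 0, "rx": 0, "ry": 0, "rz": 0, "hand": 1},
  {"tx": 0.018, "ty": -0.14, "tz": 0, "rx": 0, "ry": 0, "rz": 0, "hand": 1},
  {"tx": 0.018, "ty": -0.14, "tz": 0, "rx": 0, "ry": 0, "rz": 0, "hand": 1},
  {"tx": 0.018, "ty": -0.14, "tz": 0, "rx": 0, "ry": 0, "rz": 0, "hand": 1},
  {"tx": 0.018, "ty": -0.1, "tz": 0, "rx": 0, "ry": 0, "rz": 0, "hand": 1},
  {"tx": 0.002, "ty": -0.08, "tz": 0, "rx": 0, "ry": 0, "rz": 0, "hand": 1},
  {"tx": 0, "ty": 0, "tz": 0, "rx": 0, "ry": 0, "rz": 0, "hand": 1},
])

```text
t: 9.32
eef_pos: [592.8, -12.6, 142.5]
tool_rot: [-0.509, 0.861, -0.0, -0.0]
force: [0.3, 0.5, -3.9]
gripper_width: 55.6
grasp_force: 64.7
```

Call:
arm_command([
  {"tx": 0, "ty": 0, "tz": 0, "rx": 0, "ry": 0, "rz": 0, "hand": 1},
  {"tx": 0, "ty": 0, "tz": 0, "rx": 0, "ry": 0, "rz": 0, "hand": 1},
  {"tx": 0, "ty": 0, "tz": 0, "rx": 0, "ry": 0, "rz": 0, "hand": 1},
])

```text
t: 9.57
eef_pos: [592.4, -7.9, 142.8]
tool_rot: [-0.511, 0.86, 0.0, -0.0]
force: [-1.0, 0.3, -4.6]
gripper_width: 56.1
grasp_force: 64.7
```

Run:
```python
from h import *
o=robot.get_obs(); e=o['eef_pos']; print(e,o['tool_rot'])
M=[593,-9]; out=[]; th=np.linspace(0,2*np.pi,60)
for n,x0,y0,w,h in (("scene",280,190,150,160),("side",290,150,120,128)):
    c=cam(n); im=robot.grab_frame(n)[:,:,::-1].copy()
    for ctr,r,z in ((M,60,8),(e,23,e[2]-24.6),(e,28.5,e[2]+41.4)):
        p=np.array([proj(c,[ctr[0]+r*np.cos(a),ctr[1]+r*np.sin(a),z])[::-1] for a in th])
        cv2.polylines(im,[np.int32(p*16)],True,(0,0,255),1,cv2.LINE_AA,4)
    out.append(cv2.resize(im[y0:y0+h,x0:x0+w],(398,424),interpolation=2))
cv2.imwrite("pics/c5.png",np.hstack(out))
```

```text
[592.37162428  -7.91579483 142.75527312] [-5.10884603e-01  8.59649291e-01  1.33667725e-04 -2.25678972e-05]
```

View pics/c5.png

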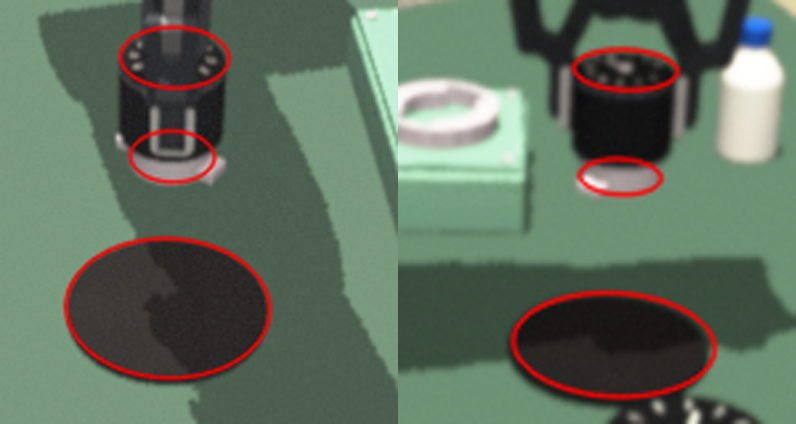

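The mat overlay fits in both views and the gauge hangs upright over its centre. I'll lower it.

Call:
arm_command([
  {"tx": 0, "ty": 0, "tz": -0.06, "rx": 0, "ry": 0, "rz": 0, "hand": 1},
  {"tx": 0, "ty": 0, "tz": -0.08, "rx": 0, "ry": 0, "rz": 0, "hand": 1},
  {"tx": 0, "ty": 0, "tz": -0.08, "rx": 0, "ry": 0, "rz": 0, "hand": 1},
  {"tx": 0, "ty": 0, "tz": -0.08, "rx": 0, "ry": 0, "rz": 0, "hand": 1},
  {"tx": 0, "ty": 0, "tz": -0.05, "rx": 0, "ry": 0, "rz": 0, "hand": 1},
  {"tx": 0, "ty": 0, "tz": -0.03, "rx": 0, "ry": 0, "rz": 0, "hand": 1},
  {"tx": 0, "ty": 0, "tz": 0, "rx": 0, "ry": 0, "rz": 0, "hand": 1},
  {"tx": 0, "ty": 0, "tz": 0, "rx": 0, "ry": 0, "rz": 0, "hand": 1},
])

```text
t: 10.33
eef_pos: [592.7, -8.3, 48.1]
tool_rot: [-0.511, 0.86, -0.0, 0.0]
force: [-0.4, 0.8, -3.2]
gripper_width: 56.0
grasp_force: 64.7
```

Call:
arm_command([
  {"tx": 0, "ty": 0, "tz": -0.008, "rx": 0, "ry": 0, "rz": 0, "hand": 1},
  {"tx": 0, "ty": 0, "tz": -0.008, "rx": 0, "ry": 0, "rz": 0, "hand": 1},
  {"tx": 0, "ty": 0, "tz": -0.008, "rx": 0, "ry": 0, "rz": 0, "hand": 1},
  {"tx": 0, "ty": 0, "tz": 0, "rx": 0, "ry": 0, "rz": 0, "hand": 1},
])

```text
t: 10.67
eef_pos: [592.5, -8.8, 41.8]
tool_rot: [-0.511, 0.86, -0.0, 0.0]
force: [0.4, 0.4, -3.7]
gripper_width: 56.0
grasp_force: 64.7
```

Call:
arm_command([
  {"tx": 0, "ty": 0, "tz": -0.006, "rx": 0, "ry": 0, "rz": 0, "hand": 1},
  {"tx": 0, "ty": 0, "tz": -0.006, "rx": 0, "ry": 0, "rz": 0, "hand": 1},
  {"tx": 0, "ty": 0, "tz": -0.006, "rx": 0, "ry": 0, "rz": 0, "hand": 1},
  {"tx": 0, "ty": 0, "tz": -0.006, "rx": 0, "ry": 0, "rz": 0, "hand": 1},
  {"tx": 0, "ty": 0, "tz": 0, "rx": 0, "ry": 0, "rz": 0, "hand": 1},
])

```text
t: 11.08
eef_pos: [592.3, -8.8, 35.4]
tool_rot: [-0.511, 0.86, 0.0, -0.0]
force: [0.7, -0.1, -3.6]
gripper_width: 56.0
grasp_force: 64.7
```

Call:
arm_command([
  {"tx": 0, "ty": 0, "tz": -0.004, "rx": 0, "ry": 0, "rz": 0, "hand": 1},
  {"tx": 0, "ty": 0, "tz": -0.004, "rx": 0, "ry": 0, "rz": 0, "hand": 1},
  {"tx": 0, "ty": 0, "tz": 0, "rx": 0, "ry": 0, "rz": 0, "hand": 1},
])

```text
t: 11.33
eef_pos: [592.5, -8.8, 33.6]
tool_rot: [-0.511, 0.86, 0.0, -0.0]
force: [-0.2, -0.1, -3.9]
gripper_width: 56.1
grasp_force: 64.7
```

Call:
arm_command([
  {"tx": 0, "ty": 0, "tz": -0.004, "rx": 0, "ry": 0, "rz": 0, "hand": 1},
  {"tx": 0, "ty": 0, "tz": -0.002, "rx": 0, "ry": 0, "rz": 0, "hand": 1},
  {"tx": 0, "ty": 0, "tz": 0, "rx": 0, "ry": 0, "rz": 0, "hand": 1},
])

```text
t: 11.58
eef_pos: [592.6, -8.8, 32.6]
tool_rot: [-0.511, 0.86, -0.0, 0.0]
force: [-0.9, -0.8, 0.4]
gripper_width: 55.7
grasp_force: 65.3
```

The mat has taken the weight. I'll release and rise straight up.

Call:
arm_command([
  {"tx": 0, "ty": 0, "tz": 0, "rx": 0, "ry": 0, "rz": 0, "hand": 0},
  {"tx": 0, "ty": 0, "tz": 0, "rx": 0, "ry": 0, "rz": 0, "hand": -1},
  {"tx": 0, "ty": 0, "tz": 0, "rx": 0, "ry": 0, "rz": 0, "hand": -1},
  {"tx": 0, "ty": 0, "tz": 0, "rx": 0, "ry": 0, "rz": 0, "hand": -1},
  {"tx": 0, "ty": 0, "tz": 0, "rx": 0, "ry": 0, "rz": 0, "hand": -1},
  {"tx": 0, "ty": 0, "tz": 0, "rx": 0, "ry": 0, "rz": 0, "hand": -1},
  {"tx": 0, "ty": 0, "tz": 0.04, "rx": 0, "ry": 0, "rz": 0, "hand": -1},
  {"tx": 0, "ty": 0, "tz": 0.08, "rx": 0, "ry": 0, "rz": 0, "hand": -1},
  {"tx": 0, "ty": 0, "tz": 0.12, "rx": 0, "ry": 0, "rz": 0, "hand": -1},
  {"tx": 0, "ty": 0, "tz": 0.12, "rx": 0, "ry": 0, "rz": 0, "hand": -1},
  {"tx": 0, "ty": 0, "tz": 0.12, "rx": 0, "ry": 0, "rz": 0, "hand": -1},
  {"tx": 0, "ty": 0, "tz": 0, "rx": 0, "ry": 0, "rz": 0, "hand": -1},
])

```text
t: 12.58
eef_pos: [594.8, -9.0, 159.1]
tool_rot: [-0.511, 0.86, -0.003, 0.004]
force: [0.5, -0.1, 0.4]
gripper_width: 85.2
grasp_force: 0.0
```

Run:
```python
from h import *
o=robot.get_obs(); print(o['eef_pos'],o['gripper_width'],o['force'])
out=[]
for n,x0,y0 in (("scene",280,220),("side",250,150)):
    im=robot.grab_frame(n)[:,:,::-1]; out.append(cv2.resize(im[y0:y0+130,x0:x0+150],(398,345),interpolation=2))
cv2.imwrite("pics/c6.png",np.hstack(out))
```

```text
[594.81427969  -9.01988295 159.13486703] 85.21034642231011 [ 0.48528173 -0.09705877  0.40848574]
```

View pics/c6.png

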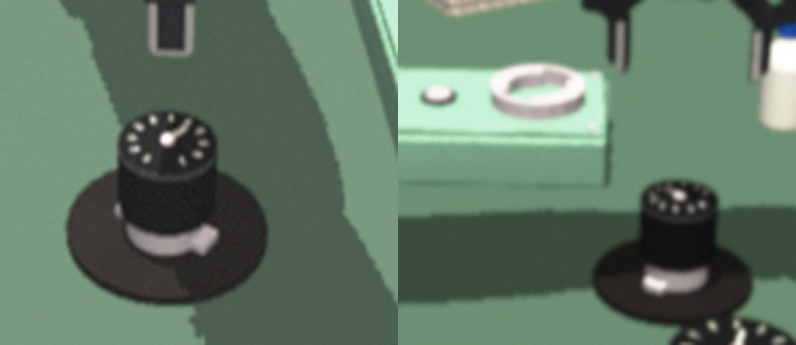

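The gauge stands upright in the middle of the mat, the button is still down, and the gripper is clear.

```bash
python3 -c "
from cell import robot
print(robot.finish_job())"
```

```text
the job is handed in; nothing more can be done
None
```

I pressed the release, twisted the gauge about 80° and lifted it out, then set it upright in the middle of the mat; the job is handed in, with the button still down in the last picture and no verdict shown.

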